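# Open the child-safe descaler bottle

### The arm

A 6-joint arm with a two-finger parallel gripper is mounted at the origin on a cart in front of the work surface, level with it; the furniture and walls round the work are solid. World frame = base frame: x ahead of the robot, y to its left, z up, the work surface at z = 0. Lengths are in mm, angles in rad, forces in N, time in s.
With the tool pointing down it reaches from about 350 to 875 mm from the base axis. Payload 4.2 kg.
Tool frame: the origin (TCP) lies midway between the tips of the shut fingers; the grasp point (between the pads) lies 19 mm behind it (arm.tcp_to_grasp is the distance from the TCP to the grasp point, in mm); z points along the fingers, y is the line along which they close (so a half turn about z gives the same grasp; the last joint's range is limited). The gripper opens to 85 mm and grips with 20 to 120 N. Pads are 22 mm wide; open, the fingers measure 114 mm over their backs; the gripper's body (76 mm by 85 mm) begins 54 mm behind the grasp point. The pads swing forward as they close: fully open they stand 13 mm farther back than shut.
Start: joints at [1.36, 0.385, 0.008, 0, -1.194, -0.259], TCP at [282.909, 557.281, 231.312] pointing down, gripper open.
Joint ranges: [-3.14, 3.14], [-1.21, 2.06], [-1.07, 1.41], [-3.16, 2.05], [-2.99, -0.16], [-3.1, 3.1]. Speed limits (rad/s): [2.79, 2.79, 3.14, 3.14, 3.14, 3.14].

### API

Orientations are given as a unit quaternion [x, y, z, w].
In Python, from bench import arm gives the robot as it stands.
- The arm moves only by the tool arm_command, never from a script. Its argument "rows" is a list of rows, each a list of 2 entries, a list of its own where there are three numbers: the shift along the tool's x, y, z as a fraction of full scale, then the turn, a rotation vector about the tool's x, y, z as a fraction of full scale. In form: [[[x, y, z], [wx, wy, wz]], ...]. A call has 1 to 5 rows; each row is the pose to reach, as a shift and turn from the pose commanded when the call began, along the tool's axes at that moment, turning the shorter way round; what a row does not reach only later rows make up. Full scale, the value 1, is 0.25 m for a shift and 180 degrees for a turn. A row lasts 1/10 s, in which the tool goes at most 50 mm and 8.59 degrees, less where a joint would pass 70% of its speed; a pose out of reach is approached as far as the arm can. A call with a number of a shift or a turn outside -1 to 1 is refused whole. A call with a gripper value outside its range is refused whole. "grip" is the opening, from 0 (shut) to 1 (fully open), set as the call begins (left out, the last holds). The fingers move at their own pace and stop on an object; the grip force is fixed at half the most. Time passes only in rows, so rows that repeat a pose let the fingers close. It gives the time, the measured TCP pose, the force, the opening and the grip force at its end, in the units of the state.
- arm.read_state(): the state, without advancing time (a new reading comes with each control period).
- arm.get_image(name): name is "scene" or "top" or "wrist"; returns (picture, depth): 384x512x3 uint8, blue, green, red; 384x512 float32, mm along the optical axis (not along the pixel's ray), 0 where there is no reading.
- arm.camera_info(name): a dict with "fx", "fy", "cx", "cy" (pixels), "extrinsics" (4x4, takes a point from camera to world coordinates). Camera axes: x right, y down, z forward; pixel columns grow to the right and rows downward; lengths in mm; the calibration is good to about 2 mm. A picture is of the moment at which its call begins: read the wrist's pose just before it. camera_info takes no time and is no camera call; for the wrist camera it gives the pose at the moment of the call.
- arm.job_done(): hands the job in; it is judged then, once.
Trained networks look in the newest picture that a camera, given by its name, has taken for a name from the list of things; names that differ only in an ending like _2 or _b are one class to them, and where a whole thing is asked for, a point or a joint stands for the part that bears it (a point fixed in the world has none). Each returns a list of dicts, best first, with "score" (0 to 1); they miss things now and then, are a little off and sometimes report something else, mostly with a low value. They report only what shows in the picture. A call takes as long as a camera call. They do not tell look-alikes from the thing itself.
- arm.spot_in(camera, query): "position" ([column, row] in pixels, amid what is visible of it).
The state is a dict: "clock": time; "joints": joint angles; "joint_vel": joint speeds; "joint_efforts": joint torques, N m; "position": TCP position; "ee_rot": TCP orientation; "contact_force": force on the tool from outside, world axes, zero at the start; "wrist_torque": the same for the moment, N m; "gripper_width": finger opening in mm; "grasp_force": force on a finger pad.
Only numpy, scipy, OpenCV 4.12 (cv2) and the standard library are available. Lean on these libraries where they do the work, as an engineer would, in place of code of your own. Each camera call takes 0.05 s, during which the arm holds its last target. There are 200 camera calls.

### The job

Get the kettle descaler ready to pour: lift the clear blue dosing cup off the top of the white bottle and stand it on the wooden worktop near the bottle, then press the red child-safe cap down, turn it counter-clockwise while it is pressed until it is free, and lift it off. Finish holding the cap in the gripper, level, straight above the open bottle with about 5 cm of air between the cap and the neck; do not put it down or let go. Leave the bottle standing where it is and do not disturb the grey mug, teaspoon or honey jar.

Things in the scene. Friction and masses are not known exactly. Their poses are not given: they have to be found in the camera images.
- bottle: White squat descaler bottle, teal label front and back; loose, 0.7 to 0.95 kg: pushed sideways it slides or tips, but its oblong foot keeps it from turning under a pressed cap. Body 80 (x) x 100 (y) x 92 mm high; flat round shoulder, 70 mm wide, at 100 mm; collar 42 mm wide to 105 mm; neck to 122 mm. Origin: centre of the underside, on the worktop (z = 0); z up, the axis of neck, cap and cup.
- cap: Red ribbed push-and-turn cap, 46 mm diameter, 23 mm high, 30 g, loose. Origin: centre of its lower edge; z up its axis; -x to its pointer. Shut: origin 110 mm above the bottle's underside, top at 133. Locked by inner lugs until pressed more than 3 mm; then it turns counter-clockwise (from above) and comes straight up once turned 36 to 86 degrees (aim at 60). Fingertips at 114 mm clear the bottle.
- dosing_cup: Clear bluish dosing cup, 40 mm high, 56 mm diameter at its mouth (lip 58), 54 at its closed end, wall 2, 25 g, loose. Starts upside down over the cap, mouth resting on the shoulder (100 mm above the bottle's underside), closed top at 140; it lifts straight up, clear of the cap after 33 mm. Origin: centre of its mouth; z from mouth to closed end. To stand either way up within 30 cm of the bottle.
- cap_liner (a joint): Travel (m) of the sprung liner inside the cap: 0 with the cap shut, 0.003 where the lock lets go, 0.005 with the cap fully down on the collar, -0.0035 with the cap off. It pushes the cap up with 5 N when shut, 9 N at 3 mm, 12 N at 5 mm (1400 N/m). When the turned cap is no longer pressed it lifts it about 3 mm.
- cap_mark (a point): White pointer on the cap's skirt, 23 mm from its axis, 11 mm above its lower edge. With the cap shut it faces the bottle's -x side, as does the small tick on the shoulder; the locked cap turns no more than about 4 degrees.
- bottle_mouth (a point): Centre of the neck's rim, 122 mm above the bottle's underside. Neck 30 mm in diameter, its three lugs reach to 39 mm.
- grey_mug: Grey stoneware mug, 66 x 97 x 80 mm with handle, loose; a bystander. Origin: centre of its outline on the underside. Bottle and mug have two places, ahead of the robot and to the right, and may change over. Otherwise the wooden worktop is free from x = 0.44 to 0.58, y = -0.45 to -0.10, but for its missing front corner (x under 0.54 where y is over -0.16).
- honey_jar: Honey jar with a grey lid, 61 mm diameter, 90 mm high, loose, behind the work; a bystander. Origin: centre of its underside. Behind it stands a wire mug tree (post at x = 0.77, y = -0.45); its hanging mugs reach forward to x = 0.65, between 0.06 and 0.27 m high: keep the gripper clear of them.
- teaspoon_a: Steel teaspoon, 134 x 27 x 12 mm, lying loose on the worktop to the right of the work; a bystander. Origin: centre of its underside.
Mind the look-alikes: they are no part of the job. Leave any green look-alike of the bottle alone.

How it is judged (in metres and radians):
On the way, in this order (a step that is already met when the one before it is completed fails the run):
1. the dosing cup stands on the worktop near the bottle, let go (((angle between dosing_cup's own z axis and vertical below 0.12 rad and height (world z) of dosing_cup between -0.006 and 0.006 m) or (angle between dosing_cup's own z axis and vertical above 3.02 rad and height (world z) of dosing_cup between 0.034 and 0.046 m)) and horizontal distance between dosing_cup and bottle below 0.3 m and contact force between dosing_cup and the fingers below 0.05 N and contact force between dosing_cup and bottle below 0.05 N and linear speed of dosing_cup below 0.03 m/s), for 0.2 s.
2. the cap is pressed down against its spring by 3 mm or more, bottle standing (z of cap in the frame of bottle below 0.1075 m and horizontal distance between cap and bottle below 0.006 m and angle between bottle's own z axis and vertical below 0.1 rad), for 0.05 s.
3. the cap is turned counter-clockwise by more than 30 degrees, still on the neck (y of cap_mark in the frame of bottle below -0.0115 m and z of cap in the frame of bottle below 0.118 m), for 0.05 s.
At the end, for the whole second after the job is handed in: The fingers hold the cap still and level (14 deg), 25 to 100 mm above the neck's rim, within 25 mm of its axis, touching nothing else; the bottle stands upright within 50 mm of its start, untouched; the dosing cup stands on the worktop, either way up, within 30 cm of the bottle, let go (all of step 1 and z of cap in the frame of bottle_mouth between 0.025 and 0.1 m and horizontal distance between cap and bottle_mouth below 0.025 m and angle between cap's own z axis and vertical below 0.25 rad and contact force between cap and the fingers above 2 N and contact force between cap and bottle below 0.05 N and linear speed of cap below 0.03 m/s and value of joint cap_liner below -0.002 m and angle between bottle's own z axis and vertical below 0.06 rad and height (world z) of bottle below 0.004 m and distance of bottle from where it was at the start of the episode below 0.05 m and linear speed of bottle below 0.02 m/s and contact force between bottle and the fingers below 0.05 N); the arm keeps its last pose, push and grip.
It fails at once if the bottle is tipped by more than 17 degrees (angle between bottle's own z axis and vertical above 0.3 rad).
It fails at once if the bottle is lifted off the worktop by more than 20 mm (height (world z) of bottle above 0.02 m).
It fails at once if the grey mug, honey jar or teaspoon is moved by more than 20 mm (distance of any of grey_mug, honey_jar, teaspoon_a from where it was at the start of the episode above 0.02 m).
It also fails if it takes over 56 s, if anything falls off the work surface, if the arm or the gripper's body presses on something with over 40 N, if the wrist force passes 120 N, or if a joint passes its speed limit or range.

## Working session

There is one attempt and no reset: what is moved stays moved. The work goes in short steps, Python scripts to look and compute and a tool call to move; the robot and the scene stay as the last step left them, time stands still between calls to the robot, and variables do not carry over. Pictures are saved under pics/ and viewed, at most 10 in all, crops included, and the job is handed in when it is done.

Besides the shell and the picture viewer there is one more tool, called as a command line: name --argument value ..., lists and objects as JSON in quotes. arm_command: Moves the arm, as the interface text tells. Shift numbers are shares of 0.25 m and turn numbers shares of 180 degrees, none past 1 either way. Its arguments: {"type":"object","properties":{"rows":{"type":"array","items":{"type":"array"}},"grip":{"type":"number"}},"required":["rows"]}

```bash
mkdir -p pics; ls; cat > h.py <<'E'
import numpy as np, cv2
from bench import arm
from scipy.spatial.transform import Rotation as R
def cloud(n):
    im,d=arm.get_image(n); c=arm.camera_info(n)
    v,u=np.mgrid[:384,:512]
    P=np.stack([(u-c["cx"])*d/c["fx"],(v-c["cy"])*d/c["fy"],d,np.ones_like(d)],-1)@np.array(c["extrinsics"]).T
    P=P[...,:3]; P[d<=0]=np.nan
    return im,d,P
E
python3 - <<'E'
from h import *
for n in("scene","top"):
    im,d,P=cloud(n); cv2.imwrite(f"pics/{n}0.png",im); np.save(f"{n}.npy",P)
    print(n,np.round(arm.camera_info(n)["extrinsics"],2).tolist())
    for q in("bottle","cap","dosing_cup","grey_mug","honey_jar","teaspoon_a"):
        for r in arm.spot_in(n,q)[:3]:
            c,w=map(int,r["position"]); print(q,round(r["score"],2),c,w,np.round(P[w,c],0))
s=arm.read_state(); print(s)
E
```

```text
pics
scene [[0.1, -0.82, 0.56, 2.72], [-1.0, -0.09, 0.05, -395.02], [0.01, -0.56, -0.83, 875.35], [0.0, 0.0, 0.0, 1.0]]
bottle 0.83 253 274 [ 320. -356.  101.]
bottle 0.66 187 192 [ 519. -173.   88.]
dosing_cup 0.56 180 169 [ 548. -158.  140.]
grey_mug 0.83 277 208 [ 546. -394.    8.]
honey_jar 0.68 243 156 [ 661. -292.   70.]
teaspoon_a 0.57 327 258 [ 421. -526.   -1.]
top [[-0.01, -0.99, 0.11, 416.28], [-1.0, 0.02, 0.02, -337.49], [-0.02, -0.11, -0.99, 955.07], [0.0, 0.0, 0.0, 1.0]]
bottle 0.7 271 256 [ 357. -352.  119.]
bottle 0.66 197 175 [ 541. -186.   92.]
dosing_cup 0.67 182 165 [ 556. -163.  143.]
grey_mug 0.73 283 178 [ 540. -388.   17.]
honey_jar 0.74 240 118 [ 674. -286.   89.]
honey_jar 0.69 284 181 [ 534. -390.   10.]
teaspoon_a 0.54 334 224 [ 425. -513.   -1.]
{'clock': 0.7, 'joints': array([ 1.35959397e+00,  3.84627171e-01,  7.91168572e-03, -2.17052631e-05,
       -1.19401099e+00, -2.58600002e-01]), 'joint_vel': array([-0.00048213,  0.0001178 ,  0.00044723,  0.00012513,  0.00126911,
        0.0014433 ]), 'joint_efforts': array([-8.99975066e-05, -3.91948307e+01,  1.88581485e+01,  4.18996274e+00,
       -2.47032094e-04, -5.82880986e-06]), 'position': array([282.9052207 , 557.27605775, 231.35743783]), 'ee_rot': array([ 9.72536416e-01, -2.32750763e-01, -1.09162878e-05, -3.46775189e-05]), 'contact_force': array([-0.17317248, -0.30886882, -0.34596375]), 'wrist_torque': array([ 0.00171934,  0.06453423, -0.04256626]), 'grasp_force': 0.0, 'gripper_width': 85.73910979310297}
```

View pics/scene0.png

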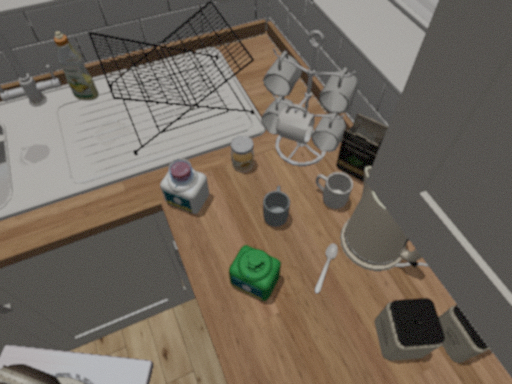

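View pics/top0.png

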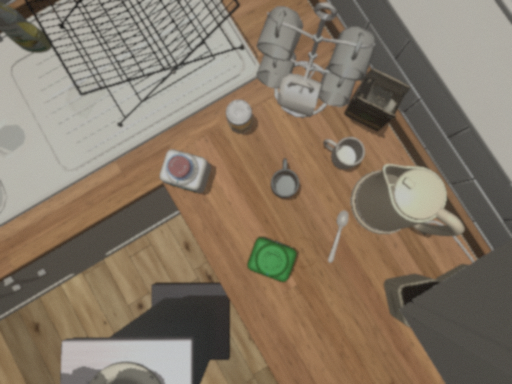

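The scene shows the white bottle with the cup over its red cap at about (180,170), the mug at (277,208), the honey jar at (242,152), the spoon at (327,265) and the green look-alike at (255,272). The top view agrees: cup at (181,166), mug at (285,183).

```bash
python3 - <<'E'
from h import *
for n in("scene","top"):
    P=np.load(n+".npy").reshape(-1,3); P=P[~np.isnan(P[:,0])]
    near=lambda x,y,r:P[np.hypot(P[:,0]-x,P[:,1]-y)<r]
    Q=near(545,-170,75)
    print(n,"hist",np.histogram(Q[:,2],bins=range(-5,160,5)))
    for lo,hi in((134,150),(96,106),(86,96)):
        A=Q[(Q[:,2]>lo)&(Q[:,2]<hi)]
        if len(A)>4: print(lo,len(A),A.mean(0).round(1),A.min(0).round(),A.max(0).round(),cv2.minAreaRect(A[:,:2].astype(np.float32)))
    for nm,(x,y) in dict(mug=(545,-392),jar=(674,-288)).items():
        A=near(x,y,70);A=A[A[:,2]>30]; print(nm,A.min(0).round(),A.max(0).round())
E
```

```text
scene hist (array([702, 354,   7,  24,  45,  34,  54,  49,  45,  56,  48,  45,  54,
        55,  55,  53,  67, 100, 194, 155, 137,  61,  31,  25,  33,  31,
        28,  33, 239,  95,   0,   0]), array([ -5,   0,   5,  10,  15,  20,  25,  30,  35,  40,  45,  50,  55,
        60,  65,  70,  75,  80,  85,  90,  95, 100, 105, 110, 115, 120,
       125, 130, 135, 140, 145, 150, 155]))
134 340 [ 552.5 -156.2  139.1] [ 527. -183.  134.] [ 580. -130.  143.] ((553.2258911132812, -156.3406524658203), (52.529842376708984, 53.093387603759766), 89.31502532958984)
96 189 [ 537.3 -161.9   99.6] [ 517. -191.   96.] [ 580. -120.  106.] ((542.7777099609375, -161.07254028320312), (52.39692306518555, 70.2729263305664), 26.105182647705078)
86 341 [ 537.9 -164.2   90.3] [ 508. -209.   86.] [ 586. -103.   96.] ((553.24365234375, -155.864013671875), (95.39460754394531, 74.73249816894531), 73.02780151367188)
mug [ 485. -425.   30.] [ 576. -359.   82.]
jar [ 653. -319.   30.] [ 715. -255.   93.]
top hist (array([457, 969,  10,   6,  13,  12,  16,  13,  14,  13,  18,  14,  12,
        16,  22,  21,  31,  83, 1
[... 164 characters left out ...]
5,  70,  75,  80,  85,  90,  95, 100, 105, 110, 115, 120,
       125, 130, 135, 140, 145, 150, 155]))
134 486 [ 556.6 -151.7  140.9] [ 530. -178.  134.] [ 584. -124.  146.] ((556.70263671875, -151.21954345703125), (53.29795837402344, 52.17223358154297), 45.74214172363281)
96 238 [ 548.2 -162.7   99.9] [ 522. -187.   96.] [ 594. -113.  106.] ((553.5972290039062, -155.03419494628906), (61.458744049072266, 72.67499542236328), 44.90067672729492)
86 464 [ 551.5 -157.3   91.1] [ 511. -204.   86.] [601. -99.  96.] ((556.7639770507812, -151.0952911376953), (95.8724594116211, 75.93714904785156), 72.25419616699219)
mug [ 490. -419.   30.] [ 584. -354.   83.]
jar [ 657. -314.   30.] [ 720. -250.   95.]
```

arm_command --rows '[[[0.72,0.65,0],[0,0,0.17]],[[0.72,0.65,0],[0,0,0.17]],[[0.72,0.65,0],[0,0,0.17]],[[0.72,0.65,0],[0,0,0.17]],[[0.72,0.65,0],[0,0,0.17]]]' --grip 1

```text
clock: 1.2
position: [370.2, 328.6, 231.6]
ee_rot: [0.876, -0.482, 0.0, -0.0]
contact_force: [1.1, 0.5, -0.3]
gripper_width: 85.6
grasp_force: 0.0
```

arm_command --rows '[[[0.95,0.2,0],[0,0,0.17]],[[0.95,0.2,0],[0,0,0.17]],[[0.95,0.2,0],[0,0,0.17]],[[0.95,0.2,0],[0,0,0.17]],[[0.95,0.2,0],[0,0,0.17]]]'

```text
clock: 1.7
position: [455.6, 101.5, 231.8]
ee_rot: [0.718, -0.696, 0.0, -0.001]
contact_force: [0.7, 0.6, 0.1]
gripper_width: 85.6
grasp_force: 0.0
```

arm_command --rows '[[[0.92,-0.3,0],[0,0,0.16]],[[0.92,-0.3,0],[0,0,0.16]],[[0.92,-0.3,0],[0,0,0.16]],[[0.92,-0.3,0],[0,0,0.16]],[[0.92,-0.3,0],[0,0,0.16]]]'

```text
clock: 2.2
position: [538.2, -126.2, 231.5]
ee_rot: [-0.522, 0.853, -0.0, 0.0]
contact_force: [1.1, 1.3, -0.7]
gripper_width: 85.0
grasp_force: 0.0
```

```bash
cat >> h.py <<'E'
def go(x,y,z,yaw=0):
    s=arm.read_state(); r=R.from_quat(s["ee_rot"])
    v=r.inv().apply(np.array([x,y,z])-s["position"])/250
    print("pos",s["position"].round(1),"shift",v.round(3),"tooly az",np.degrees(np.arctan2(*r.apply([0,1,0])[1::-1])).round(1),"tilt",np.degrees(np.arccos(-r.apply([0,0,1])[2])).round(2))
E
python3 - <<'E'
from h import *
im,d,P=cloud("wrist"); cv2.imwrite("pics/w0.png",im)
go(555,-153.5,231.5)
Q=P.reshape(-1,3); Q=Q[~np.isnan(Q[:,0])]; Q=Q[np.hypot(Q[:,0]-555,Q[:,1]+153)<75]
for lo,hi in((134,150),(86,96)):
    A=Q[(Q[:,2]>lo)&(Q[:,2]<hi)]
    if len(A)>4: print(lo,len(A),A.mean(0).round(1),cv2.minAreaRect(A[:,:2].astype(np.float32)))
E
```

```text
pos [ 539.9 -130.4  231.1] shift [ 0.055 -0.096 -0.001] tooly az 152.8 tilt 0.14
134 3229 [ 556.1 -159.7  139.6] ((556.473876953125, -158.6378936767578), (53.566864013671875, 53.070091247558594), 57.393028259277344)
86 2306 [ 547.9 -169.4   90.3] ((556.6474609375, -158.9814910888672), (93.99979400634766, 75.63440704345703), 73.25542449951172)
```

View pics/w0.png

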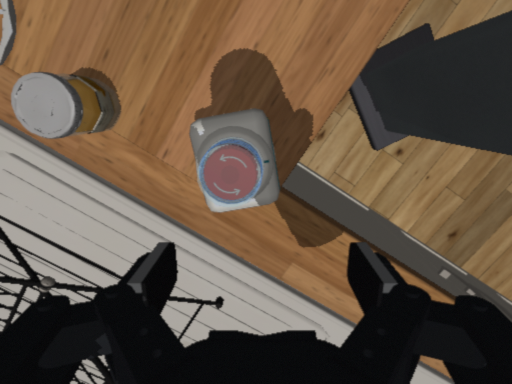

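The wrist view shows the cup over the red cap at (232,172), with the tick on the bottle's shoulder at (266,160). The arm was still settling in that picture, so I will re-measure at rest.

arm_command --rows '[[[0.055,-0.096,0],[0,0,0]],[[0.055,-0.096,0],[0,0,0]],[[0.055,-0.096,0],[0,0,0]],[[0.055,-0.096,0],[0,0,0]]]'

```text
clock: 2.65
position: [552.5, -146.2, 231.3]
ee_rot: [-0.523, 0.852, 0.0, -0.0]
contact_force: [-0.1, 0.8, 0.0]
gripper_width: 85.3
grasp_force: 0.0
```

```bash
cat >> h.py <<'E'
def top():
    im,d,P=cloud("wrist"); Q=P.reshape(-1,3); Q=Q[~np.isnan(Q[:,0])]; Q=Q[np.hypot(Q[:,0]-555,Q[:,1]+153)<75]
    for lo,hi in((134,150),(86,96)):
        A=Q[(Q[:,2]>lo)&(Q[:,2]<hi)]
        if len(A)>4: print(lo,len(A),A.mean(0).round(1),cv2.minAreaRect(A[:,:2].astype(np.float32)))
E
python3 - <<'E'
from h import *
top(); go(555,-155,231.5); top()
E
```

```text
134 3127 [ 554.8 -155.3  140. ] ((555.2307739257812, -154.52090454101562), (53.30410385131836, 53.414493560791016), 73.71553802490234)
86 2134 [ 547.2 -169.3   90.6] ((555.21826171875, -154.65289306640625), (94.14663696289062, 75.7947998046875), 73.09658813476562)
pos [ 552.6 -146.   231.5] shift [ 0.028 -0.025 -0.   ] tooly az 153.1 tilt 0.01
134 3125 [ 554.8 -155.5  140. ] ((555.2793579101562, -154.89480590820312), (52.99675750732422, 52.974365234375), 64.31066131591797)
86 2116 [ 547.2 -169.3   90.5] ((555.2598266601562, -154.66921997070312), (94.10472869873047, 75.56321716308594), 73.16568756103516)
```

arm_command --rows '[[[0.028,-0.025,0],[0,0,0]],[[0.028,-0.025,0.15],[0,0,0]],[[0.028,-0.025,0.3],[0,0,0]],[[0.028,-0.025,0.42],[0,0,0]],[[0.028,-0.025,0.48],[0,0,0]]]'

```text
clock: 3.25
position: [553.6, -155.8, 108.4]
ee_rot: [-0.523, 0.852, 0.001, -0.002]
contact_force: [-0.3, 0.6, 0.0]
gripper_width: 85.5
grasp_force: 0.0
```

arm_command --rows '[[[0,0,0],[0,0,0]],[[0,0,0],[0,0,0]],[[0,0,0],[0,0,0]]]'

```text
clock: 3.55
position: [556.4, -156.0, 112.9]
ee_rot: [-0.523, 0.852, -0.001, 0.001]
contact_force: [0.0, 0.4, 0.2]
gripper_width: 85.7
grasp_force: 0.0
```

arm_command --rows '[[[0,0,0],[0,0,0]],[[0,0,0],[0,0,0]],[[0,0,0],[0,0,0]],[[0,0,0],[0,0,0]],[[0,0,0],[0,0,0]]]' --grip 0.5

```text
clock: 4.05
position: [555.7, -156.0, 112.9]
ee_rot: [-0.523, 0.852, -0.001, 0.001]
contact_force: [-1.0, 1.1, 5.2]
gripper_width: 53.0
grasp_force: 63.0
```

arm_command --rows '[[[0,0,-0.04],[0,0,0]],[[0,0,-0.1],[0,0,0]],[[0,0,-0.2],[0,0,0]],[[0,0,-0.3],[0,0,0]],[[0,0,-0.4],[0,0,0]]]'

```text
clock: 4.55
position: [555.3, -155.9, 213.0]
ee_rot: [-0.523, 0.852, -0.0, 0.0]
contact_force: [0.6, -0.7, -0.6]
gripper_width: 53.1
grasp_force: 62.8
```

```bash
python3 - <<'E'
from h import *
for n in ("scene","wrist"):
    im,d,P=cloud(n)
    if n=="scene": im=cv2.resize(im[100:250,120:320],None,fx=2,fy=2)
    cv2.imwrite(f"pics/l_{n}.png",im)
a=cv2.imread("pics/l_scene.png");b=cv2.resize(cv2.imread("pics/l_wrist.png"),(400,300));cv2.imwrite("pics/l.png",np.hstack([a,b]))
s=arm.read_state();print(s["gripper_width"],s["grasp_force"])
go(480,-265,200)
E
```

```text
52.81292969606192 62.783745266497135
pos [ 557.6 -156.3  216.2] shift [0.528 0.081 0.063] tooly az 153.1 tilt 0.54
```

View pics/l.png

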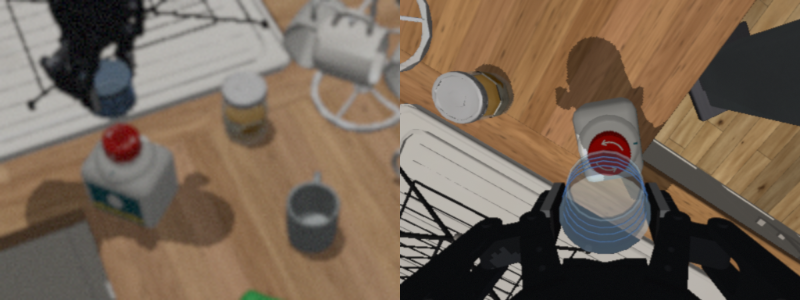

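The cup is held in the gripper and clear of the cap, and the bottle is still standing (red cap at (122,142) in the crop).

arm_command --rows '[[[0.18,0.03,0],[0,0,0]],[[0.36,0.055,0],[0,0,0]],[[0.52,0.08,0.0],[0,0,0]],[[0.52,0.08,0.05],[0,0,0]],[[0.52,0.08,0.2],[0,0,0]]]'

```text
clock: 5.15
position: [480.5, -264.6, 164.2]
ee_rot: [-0.522, 0.853, -0.004, 0.003]
contact_force: [1.3, -0.3, -0.8]
gripper_width: 53.3
grasp_force: 62.8
```

arm_command --rows '[[[0,0,0.15],[0,0,0]],[[0,0,0.3],[0,0,0]],[[0,0,0.4],[0,0,0]],[[0,0,0.45],[0,0,0]],[[0,0,0.45],[0,0,0]]]'

```text
clock: 5.65
position: [477.6, -262.3, 47.0]
ee_rot: [-0.523, 0.852, 0.001, -0.001]
contact_force: [-0.1, -0.1, 1.0]
gripper_width: 52.9
grasp_force: 62.8
```

arm_command --rows '[[[0,0,0],[0,0,0]],[[0,0,0],[0,0,0]]]'

```text
clock: 5.85
position: [479.9, -263.0, 50.4]
ee_rot: [-0.523, 0.852, -0.001, 0.001]
contact_force: [0.2, -0.1, -0.7]
gripper_width: 53.0
grasp_force: 62.8
```

```bash
python3 -c "
from h import *
go(480,-265,13.5)"
```

```text
pos [ 479.9 -263.    50.4] shift [ 0.007 -0.003  0.148] tooly az 153.1 tilt 0.19
```

arm_command --rows '[[[0,0,0.06],[0,0,0]],[[0,0,0.1],[0,0,0]],[[0,0,0.13],[0,0,0]],[[0,0,0.14],[0,0,0]],[[0,0,0.145],[0,0,0]]]'

```text
clock: 6.35
position: [478.4, -262.8, 12.9]
ee_rot: [-0.523, 0.852, 0.0, -0.0]
contact_force: [-2.5, 1.8, 9.5]
gripper_width: 53.1
grasp_force: 63.7
```

arm_command --rows '[[[0,0,0.003],[0,0,0]],[[0,0,0.003],[0,0,0]],[[0,0,0.003],[0,0,0]]]'

```text
clock: 6.65
position: [478.4, -262.8, 12.9]
ee_rot: [-0.523, 0.852, -0.0, -0.0]
contact_force: [-1.6, 2.2, 5.9]
gripper_width: 53.1
grasp_force: 63.4
```

Touching the worktop; let go and lift clear.

arm_command --rows '[[[0,0,0],[0,0,0]],[[0,0,0],[0,0,0]],[[0,0,0],[0,0,0]],[[0,0,0],[0,0,0]],[[0,0,0],[0,0,0]]]' --grip 1

```text
clock: 7.15
position: [478.7, -262.8, 11.7]
ee_rot: [-0.523, 0.852, 0.0, -0.0]
contact_force: [0.8, -0.5, 1.2]
gripper_width: 85.2
grasp_force: 0.0
```

arm_command --rows '[[[0,0,-0.1],[0,0,0]],[[0,0,-0.25],[0,0,0]],[[0,0,-0.42],[0,0,0]],[[0,0,-0.6],[0,0,0]],[[0,0,-0.8],[0,0,0]]]'

```text
clock: 7.65
position: [477.8, -262.5, 212.9]
ee_rot: [-0.523, 0.852, 0.001, -0.001]
contact_force: [1.8, -0.6, -0.2]
gripper_width: 85.4
grasp_force: 0.0
```

arm_command --rows '[[[-0.18,-0.03,-0.05],[0,0,0]],[[-0.36,-0.055,-0.05],[0,0,0]],[[-0.52,-0.08,-0.05],[0,0,0]],[[-0.52,-0.08,-0.05],[0,0,0]],[[-0.52,-0.08,-0.05],[0,0,0]]]'

```text
clock: 8.15
position: [555.4, -155.0, 223.8]
ee_rot: [-0.524, 0.852, 0.0, -0.0]
contact_force: [-1.0, -0.4, -0.1]
gripper_width: 85.2
grasp_force: 0.0
```

```bash
python3 - <<'E'
from h import *
go(555,-155,220)
im,d,P=cloud("wrist"); cv2.imwrite("pics/c_w.png",im)
Q=P.reshape(-1,3); Q=Q[~np.isnan(Q[:,0])]; Q=Q[np.hypot(Q[:,0]-555,Q[:,1]+153)<75]
for lo,hi in((128,140),(86,96)):
    A=Q[(Q[:,2]>lo)&(Q[:,2]<hi)]; print(lo,len(A),A.mean(0).round(1),cv2.minAreaRect(A[:,:2].astype(np.float32)))
im,d,P=cloud("top"); Q=P.reshape(-1,3); Q=Q[~np.isnan(Q[:,0])]; Q=Q[np.hypot(Q[:,0]-479,Q[:,1]+263)<50]
A=Q[Q[:,2]>30]; print("cup",len(A),A.mean(0).round(1),A.min(0).round(),A.max(0).round())
cv2.imwrite("pics/c_t.png",np.hstack([cv2.resize(im[120:270,140:340],None,fx=2,fy=2),cv2.resize(cv2.imread("pics/c_w.png"),(400,300))]))
E
```

```text
pos [ 555.4 -155.   223.8] shift [0.001 0.002 0.015] tooly az 153.2 tilt 0.06
128 2240 [ 554.3 -156.4  133. ] ((554.5806274414062, -155.87811279296875), (45.47114562988281, 46.6035041809082), 58.29386901855469)
86 2577 [ 550.9 -164.2   90.6] ((554.8645629882812, -155.90521240234375), (94.27674102783203, 76.05131530761719), 73.23774719238281)
cup 396 [ 481.1 -258.5   40.3] [ 455. -284.   31.] [ 508. -233.   45.]
```

View pics/c_t.png

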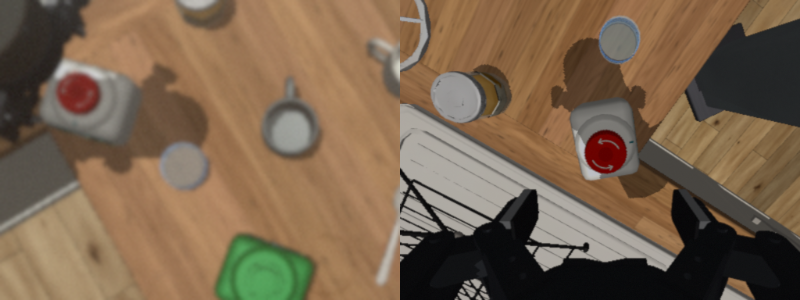

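The cup stands at (183,165) in the crop, its top at 40 mm. The red cap is bare, with its axis at (554.7, -155.8) and its top at 133 mm.

arm_command --rows '[[[0.004,0,0.15],[0,0,0]],[[0.004,0,0.3],[0,0,0]],[[0.004,0,0.4],[0,0,0]],[[0.004,0,0.45],[0,0,0]],[[0.004,0,0.45],[0,0,0]]]'

```text
clock: 8.75
position: [553.5, -157.6, 110.3]
ee_rot: [-0.523, 0.853, 0.001, -0.002]
contact_force: [0.2, 0.0, -0.8]
gripper_width: 85.9
grasp_force: 0.0
```

arm_command --rows '[[[0,0,0],[0,0,0]],[[0,0,0],[0,0,0]]]'

```text
clock: 8.95
position: [556.0, -157.2, 113.6]
ee_rot: [-0.523, 0.852, -0.001, 0.001]
contact_force: [-0.3, 0.5, 0.6]
gripper_width: 85.7
grasp_force: 0.0
```

arm_command --rows '[[[0,0,0],[0,0,0]],[[0,0,0],[0,0,0]],[[0,0,0],[0,0,0]],[[0,0,0],[0,0,0]],[[0,0,0],[0,0,0]]]' --grip 0.3

```text
clock: 9.45
position: [554.7, -156.7, 112.5]
ee_rot: [-0.523, 0.852, -0.0, -0.0]
contact_force: [-2.7, 1.7, 5.4]
gripper_width: 44.1
grasp_force: 60.4
```

arm_command --rows '[[[0,0,0.006],[0,0,0]],[[0,0,0.012],[0,0,0]],[[0,0,0.018],[0,0,0]],[[0,0,0.022],[0,0,0]],[[0,0,0.022],[0,0,0]]]'

```text
clock: 9.95
position: [554.7, -156.7, 107.9]
ee_rot: [-0.523, 0.852, -0.0, -0.0]
contact_force: [-5.7, 2.0, 11.2]
gripper_width: 44.8
grasp_force: 61.1
```

arm_command --rows '[[[0,0,0.004],[0,0,0]],[[0,0,0.008],[0,0,0]],[[0,0,0.008],[0,0,0]]]'

```text
clock: 10.25
position: [554.8, -156.8, 107.6]
ee_rot: [-0.524, 0.852, -0.001, -0.0]
contact_force: [-7.6, 3.7, 19.2]
gripper_width: 44.3
grasp_force: 61.9
```

The cap is fully down on the collar. Now the counter-clockwise turn, which is negative about tool z.

arm_command --rows '[[[0,0,0],[0,0,-0.033]],[[0,0,0],[0,0,-0.066]],[[0,0,0],[0,0,-0.1]],[[0,0,0],[0,0,-0.133]],[[0,0,0],[0,0,-0.167]]]'

```text
clock: 10.75
position: [556.5, -156.6, 107.7]
ee_rot: [0.728, -0.686, 0.002, -0.001]
contact_force: [-3.9, 4.5, 15.7]
gripper_width: 44.2
grasp_force: 61.5
```

arm_command --rows '[[[0,0,0],[0,0,-0.033]],[[0,0,0],[0,0,-0.066]],[[0,0,0],[0,0,-0.1]],[[0,0,0],[0,0,-0.133]],[[0,0,0],[0,0,-0.167]]]'

```text
clock: 11.25
position: [557.8, -156.6, 107.8]
ee_rot: [0.881, -0.473, 0.003, -0.001]
contact_force: [-0.6, 4.0, 13.4]
gripper_width: 44.1
grasp_force: 61.4
```

arm_command --rows '[[[0,0,0],[0,0,0]],[[0,0,0],[0,0,0]]]'

```text
clock: 11.45
position: [557.8, -156.7, 107.8]
ee_rot: [0.88, -0.475, 0.003, -0.001]
contact_force: [-1.5, 3.2, 14.0]
gripper_width: 44.5
grasp_force: 61.3
```

```bash
python3 - <<'E'
from h import *
s=arm.read_state(); print(s["wrist_torque"],s["contact_force"],s["joints"].round(2)); go(555,-156,112)
a,_=arm.get_image("scene");b,_=arm.get_image("wrist")
cv2.imwrite("pics/t.png",np.hstack([cv2.resize(a[130:220,130:250],(400,300)),cv2.resize(b[150:342,128:384],(400,300))]))
E
```

```text
[1.03754728 0.56146306 0.04671096] [-1.45890574  3.19536759 13.97953429] [ 0.01  0.42 -0.28  0.   -0.87  0.57]
pos [ 557.8 -156.7  107.8] shift [-0.008  0.008 -0.017] tooly az -146.7 tilt 0.42
```

View pics/t.png

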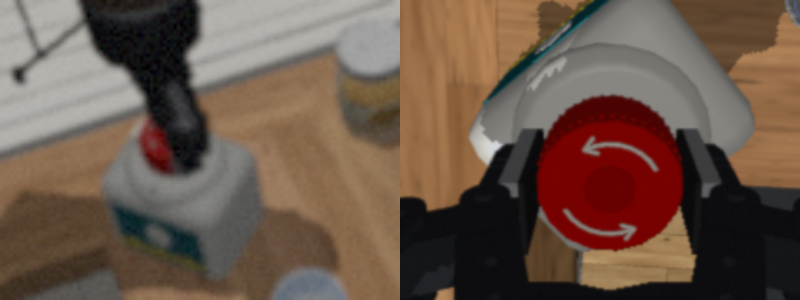

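The cap turned with the fingers: its arrows keep their place in the gripper view while the bottle has rotated 60° relative to it. Now I lift gently.

arm_command --rows '[[[0,0,-0.01],[0,0,0]],[[0,0,-0.02],[0,0,0]],[[0,0,-0.03],[0,0,0]],[[0,0,-0.04],[0,0,0]],[[0,0,-0.05],[0,0,0]]]'

```text
clock: 12.05
position: [555.2, -156.6, 116.5]
ee_rot: [0.88, -0.476, 0.0, -0.0]
contact_force: [2.2, 0.9, -3.3]
gripper_width: 44.1
grasp_force: 61.2
```

arm_command --rows '[[[0,0,-0.005],[0,0,0]],[[0,0,-0.01],[0,0,0]],[[0,0,-0.015],[0,0,0]]]'

```text
clock: 12.35
position: [554.6, -156.6, 119.9]
ee_rot: [0.88, -0.476, -0.001, 0.0]
contact_force: [2.6, 1.2, -1.8]
gripper_width: 44.1
grasp_force: 61.3
```

arm_command --rows '[[[0,0,-0.03],[0,0,0]],[[0,0,-0.07],[0,0,0]],[[0,0,-0.12],[0,0,0]],[[0,0,-0.17],[0,0,0]],[[0,0,-0.22],[0,0,0]]]'

```text
clock: 12.85
position: [554.8, -156.9, 177.3]
ee_rot: [0.88, -0.476, 0.0, -0.0]
contact_force: [0.3, 0.3, -0.8]
gripper_width: 44.2
grasp_force: 61.8
```

arm_command --rows '[[[0,0,0],[0,0,0]],[[0,0,0],[0,0,0]],[[0,0,0],[0,0,0]],[[0,0,0],[0,0,0]]]'

```text
clock: 13.25
position: [554.4, -156.8, 174.8]
ee_rot: [0.88, -0.476, -0.001, 0.0]
contact_force: [-0.0, 0.1, 0.5]
gripper_width: 44.5
grasp_force: 61.8
```

```bash
python3 - <<'E'
from h import *
s=arm.read_state(); print(s["contact_force"],s["grasp_force"]); go(555,-156,175)
a,d,P=cloud("scene");b,_,W=cloud("wrist")
cv2.imwrite("pics/f.png",np.hstack([cv2.resize(a[110:230,120:280],(400,300)),cv2.resize(b,(400,300))]))
for n,X in(("scene",P),("wrist",W)):
    Q=X.reshape(-1,3);m=~np.isnan(Q[:,0]);h=cv2.cvtColor(a if n=="scene" else b,cv2.COLOR_BGR2HSV).reshape(-1,3)
    red=m&((h[:,0]<8)|(h[:,0]>172))&(h[:,1]>150)&(np.hypot(Q[:,0]-555,Q[:,1]+155)<60)&(Q[:,2]>100)
    A=Q[red];print(n,"cap",len(A),np.percentile(A,2,0).round(),np.percentile(A,98,0).round())
    A=Q[m&(np.hypot(Q[:,0]-555,Q[:,1]+155)<75)&(Q[:,2]>86)&(Q[:,2]<95)]; print("body",cv2.minAreaRect(A[:,:2].astype(np.float32)))
E
```

```text
[-1.32981166e-04  1.01603385e-01  4.76943232e-01] 61.79864498320967
pos [ 554.4 -156.8  174.8] shift [-0.001 -0.004 -0.001] tooly az -146.8 tilt 0.1
scene cap 88 [ 518. -185.  181.] [ 559. -138.  392.]
body ((552.974609375, -155.600341796875), (94.32367706298828, 75.11703491210938), 72.7798080444336)
wrist cap 6898 [ 534. -177.  178.] [ 575. -136.  196.]
body ((556.4520263671875, -154.86570739746094), (94.15982055664062, 74.51264953613281), 72.16566467285156)
```

View pics/f.png

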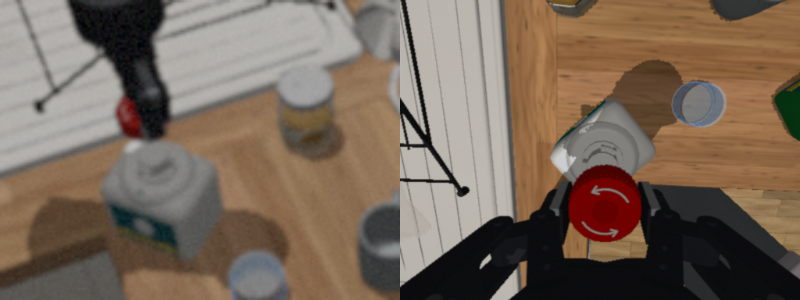

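The cap is in the gripper, level, with its top at about 196 mm (lower edge about 173 mm, roughly 51 mm above the rim). The bottle is open and hasn't moved, and the cup stands at (700,102) in the wrist view.

```bash
python3 -c "
from bench import arm
print(arm.job_done())"
```

```text
the job is handed in; nothing more can be done
None
```

The job is handed in, but no pass/fail result came back: the gripper holds the cap level about 5 cm above the open bottle, which still stands in place, and the dosing cup stands on the worktop about 13 cm away.

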